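Pop a bisque test tile out of the ejector and trap it on the ramp

ROBOT

A 6-joint arm with a two-finger parallel gripper is mounted at the origin on the work surface. World frame = base frame: x ahead of the robot, y to its left, z up, the work surface at z = 0. Lengths are in m, angles in rad, forces in N, time in s.
With the tool pointing down it reaches from about 0.325 to 0.9 m from the base axis. Payload 3.5 kg.
Tool frame: the origin (TCP) lies on the centre line of the jaws, within the pads' length; the fingertips stand 17 mm ahead of it and the grasp point (between the pads) lies 2 mm behind it; z points along the fingers, y is the line along which they close (so a half turn about z gives the same grasp; the last joint's range is limited). The gripper opens to 85 mm and grips with 20 to 120 N. Pads are 22 mm wide; open, the fingers measure 114 mm over their backs; the gripper's body (76 mm by 85 mm) begins 54 mm behind the grasp point. The pads swing forward as they close: fully open they stand 13 mm farther back than shut.
Start: joints at [-1.275, 0.276, -0.026, 1.268, 0, 1.467], TCP at [0.243, -0.576, 0.226] pointing down, gripper open.
Joint ranges: [-3.12, 3.12], [-0.85, 1.88], [-1.08, 1.24], [-1.95, 2.15], [-1.57, 1.53], [-3.14, 3.14]. Speed limits (rad/s): [2.57, 2.57, 3.14, 3.14, 3.14, 3.14].

INTERFACE

Orientations are given as a rotation vector (axis times angle).
In Python, from station import manip gives the robot as it stands.
- The arm moves only by the shell command python3 -m crank 'ROWS' [FORCE]. ROWS is JSON, a list of rows, each a list of 7 numbers: the shift along the tool's x, y, z in cm, then the turn, a rotation vector about the tool's x, y, z in rad, then the opening in per cent of the stroke, from 0 (shut) to 100 (fully open). In form: [[x, y, z, rx, ry, rz, fingers], ...]. A call has 1 to 8 rows; each row is the pose to reach, as a shift and turn from the pose commanded when the call began, along the tool's axes at that moment; what a row does not reach only later rows make up. A row lasts 1/10 s, in which the tool goes at most 50 mm and 8.59 degrees, less where a joint would pass 70% of its speed; a pose out of reach is approached as far as the arm can. A call with a gripper value outside its range is refused whole. The fingers move at their own pace and stop on an object; FORCE is the grip in N (left out, the last holds). Time passes only in rows, so rows that repeat a pose let the fingers close. It gives the time, the measured TCP pose, the force, the opening and the grip force at its end, in the units of the state.
- manip.state(): the state, without advancing time (a new reading comes with each control period).
- manip.read_camera(name): name is "side" or "top"; returns a dict with "image" (400x640x3 uint8, red, green, blue), "fovy" (degrees; the focal length in pixels is half the picture's height over the tangent of half this angle, whatever the lens; pixels are square), "cx", "cy" (the principal point, pixels), "dist_coeffs" ([k1, k2, p1, p2, k3] as OpenCV has them; the pictures are not rectified), "R" (3x3) and "t" (3): a world point X has camera coordinates R X + t. Camera axes: x right, y down, z forward; pixel columns grow to the right and rows downward; lengths in m; the calibration is good to about 2 mm. A picture is of the moment at which its call begins. There is no depth.
- manip.close_job(): hands the job in; it is judged then, once.
Trained networks look in the newest picture that a camera, given by its name, has taken for a name from the list of things; names that differ only in an ending like _2 or _b are one class to them, and where a whole thing is asked for, a point or a joint stands for the part that bears it (a point fixed in the world has none). Each returns a list of dicts, best first, with "p" (0 to 1); they miss things now and then, are a little off and sometimes report something else, mostly with a low value. They report only what shows in the picture. A call takes as long as a camera call. They do not tell look-alikes from the thing itself.
- manip.search_frame(camera, name): "box" ([left, top, right, bottom] in pixels, round what is visible of it).
- manip.place_of(camera, name): "point" ([column, row] in pixels: a listed point, or the origin of a listed thing).
The state is a dict: "t": time; "qpos": joint angles; "joint_vel": joint speeds; "joint_torque": joint torques, N m; "position": TCP position; "orientation": TCP orientation; "ft_force": force on the tool from outside, world axes, zero at the start; "ft_torque": the same for the moment, N m; "grip_width": finger opening in m; "gripper_force": force on a finger pad.
Only numpy, scipy, OpenCV 4.12 (cv2) and the standard library are available. Lean on these libraries where they do the work, as an engineer would, in place of code of your own. Each camera call takes 0.05 s, during which the arm holds its last target. There are 200 camera calls.

TASK

The tile ejector on the studio table holds a square test tile in one lane and a round one in the other. With the tip of one finger steadily press the sprung key beside the square tile's lane fully down, with the other finger waiting low over that lane's ramp, so that the square tile pops out of its seat and is trapped against that finger before it slides away down the ramp; finish while holding exactly that, key down and tile stopped on the ramp by the finger. Touch the square tile only after it has popped out, never lift it, and leave the round tile and the other things where they are.

Things in the scene. Friction and masses are not known exactly. Their poses are not given: they have to be found in the camera images.
- ejector: Two-lane tile ejector fixed to the table, base 235 x 224 mm. Origin at table height under the ramp's upper edge, midway between the lanes; x points uphill along the lanes, y left, z up. Lanes are centred at y = +26 and -26 mm, 44 mm wide between walls 8 mm high. Seats: level floor, z = 66 mm, x = 0 to 90. Ramp: x = 0 down to -115 mm, slippery, 28 degrees. Rear housing, 90 mm high, is its top.
- key_left_top (a point): Centre of the top of the left key, a flat steel pad 32 x 32 mm beside the left lane's ramp, at ejector x = -66, y = +86 mm; top at z = 54 mm when up, 42 mm when fully down, always horizontal.
- key_right_top (a point): The same for the right key, the mirror image at ejector x = -66, y = -86 mm.
- ramp_left (a point): Point on the floor of the left ramp, on the lane's centre line level with the left key (60 mm from it, ejector x = -66, y = +26, z = 31 mm): a good spot for the trapping finger. With both fingertips at one height, the key fully down puts this tip 11 mm above the floor (5 mm at the uphill side of a 22 mm wide finger), low enough to stop a tile 14 mm thick; key up, it clears the tile.
- ramp_right (a point): The same for the right ramp, at ejector x = -66, y = -26, z = 31 mm.
- key_left (a joint): Travel of the left key, m: 0 up, 0.012 fully down at its stop. The spring needs 1.2 N to start, 3 N at full travel, and returns the key. The key drives a pusher behind the tile in the left lane, 3 mm for every mm pressed, after 2 mm of free play; the tile tips onto the ramp at about 0.0095, then slides down unless stopped. A steady press of 30 mm/s does well; a fast jab flings it.
- key_right (a joint): The same for the right key and the right lane.
- square_tile: Loose square bisque tile, 40 x 40 x 14 mm, about 50 g, lying flat in one of the two seats (left or right varies) at ejector x = 22 mm, sides along the lane. Origin: centre of its underside, z up. Trapped level with the key, its origin is at about ejector x = -31 mm.
- round_tile: Loose round bisque tile of the same clay, 40 mm diameter, 14 mm thick, lying in the other seat. Origin: centre of its underside.
- slip_jar: Black jar of slip, 72 mm diameter, 85 mm high, standing beside the ejector; origin: centre of its underside.
- mug: White mug, 76 mm across, 88 mm high, with handle, standing beside the ejector; origin: centre of its underside.
- wood_rib: Flat wooden rib 50 x 100 x 8 mm lying before the foot of the ramp; origin: centre of its underside.
There are look-alikes about, which are no part of the job. What is shaped like the square_tile but green is not meant.

How it is judged:
On the way, in this order (a step that is already met when the one before it is completed fails the run):
1. the square tile's own key is being pressed while the tile is still in its seat (((y of square_tile in the frame of ejector above 0.014 m and value of joint key_left above 0.002 m) or (y of square_tile in the frame of ejector below -0.014 m and value of joint key_right above 0.002 m)) and x of square_tile in the frame of ejector above 0 m and contact force between the fingers and square_tile below 0.02 N).
2. the popped square tile is stopped on the ramp by a finger, its key held down (x of square_tile in the frame of ejector between -0.062 and -0.01 m and y of square_tile in the frame of ejector between -0.038 and 0.038 m and z of square_tile in the frame of ejector between 0.025 and 0.07 m and angle between square_tile's own z axis and vertical between 0.33 and 0.65 rad and contact force between the fingers and square_tile above 0.03 N and ((y of square_tile in the frame of ejector above 0.014 m and value of joint key_left above 0.008 m) or (y of square_tile in the frame of ejector below -0.014 m and value of joint key_right above 0.008 m))), for 0.3 s.
At the end, for the whole second after the job is handed in: The square tile lies flat on the ramp of its lane (underside centre 10 to 62 mm down from the ramp's upper edge, horizontally), at rest, touched by a finger (over 0.03 N), with its own key held at least 8 mm down of 12; the round tile is within 8 mm of where it was (all of step 2 and linear speed of square_tile below 0.01 m/s and distance of round_tile from where it was at the start of the episode below 0.008 m); the arm keeps its last pose, push and grip.
It fails at once if the square tile is touched by the fingers while still in its seat (x of square_tile in the frame of ejector above 0 m and contact force between the fingers and square_tile above 0.2 N).
It fails at once if the square tile slides away down the ramp (x of square_tile in the frame of ejector below -0.075 m).
It fails at once if the square tile is lifted (z of square_tile in the frame of ejector above 0.085 m).
It fails at once if the round tile is disturbed (distance of round_tile from where it was at the start of the episode above 0.008 m).
It fails at once if a bystander is moved or tipped (distance of any of slip_jar, mug, wood_rib from where it was at the start of the episode above 0.02 m or angle between any of slip_jar, mug's own z axis and vertical above 0.3 rad).
It also fails if it takes over 26 s, if anything falls off the work surface, if the arm or the gripper's body presses on something with over 40 N, if the wrist force passes 120 N, or if a joint passes its speed limit or range.

## Working session

There is one attempt and no reset: what is moved stays moved. The work goes in short steps, Python scripts to look and compute and a shell command to move; the robot and the scene stay as the last step left them, time stands still between calls to the robot, and variables do not carry over. Pictures are saved under pics/ and viewed, at most 10 in all, crops included, and the job is handed in when it is done.

```bash
mkdir -p pics
cat > h.py <<'E'
import numpy as np, cv2
from station import manip
def cam(n):
    c=manip.read_camera(n); f=200/np.tan(np.radians(c["fovy"])/2)
    c["K"]=np.array([[f,0,c["cx"]],[0,f,c["cy"]],[0,0,1.]]); c["D"]=np.array(c["dist_coeffs"],float)
    c["R"]=np.array(c["R"]);c["t"]=np.array(c["t"]); return c
def proj(c,X): return cv2.projectPoints(np.atleast_2d(np.array(X,float)),cv2.Rodrigues(c["R"])[0],c["t"],c["K"],c["D"])[0].reshape(-1,2)
def onz(c,p,z):
    u=cv2.undistortPoints(np.array([[p]],float),c["K"],c["D"]).ravel()
    o=-c["R"].T@c["t"]; d=c["R"].T@np.array([*u,1]); return o+d*(z-o[2])/d[2]
E
python3 - <<'E'
from h import *
print(manip.state())
for n in("top","side"):
    c=cam(n); cv2.imwrite(f"pics/{n}0.png",c["image"][:,:,::-1]); print(n,-c["R"].T@c["t"])
    for o,z in(("ejector",0),("key_left_top",.054),("key_right_top",.054),("ramp_left",.031),("ramp_right",.031),("square_tile",.066),("round_tile",.066),("slip_jar",0),("mug",0),("wood_rib",0)):
        print(o,[(np.round(r["point"],1).tolist(),round(r["p"],2),onz(c,r["point"],z)[:2].round(4).tolist()) for r in manip.place_of(n,o)[:3]])
E
```

```text
{'t': 0.0, 'qpos': array([-1.27539643e+00,  2.77180214e-01, -2.78860407e-02,  1.26798475e+00,
        8.34472128e-06,  1.46739217e+00]), 'joint_vel': array([ 7.44527655e-04, -9.10511164e-04, -1.12950218e-03,  2.89481566e-04,
        9.59417549e-05, -1.35763439e-03]), 'joint_torque': array([ 5.59591954e-04, -4.45512879e+01,  2.95202905e+01,  1.64532254e-02,
       -1.45524092e-05, -5.30070238e-06]), 'position': array([ 0.24245875, -0.57520251,  0.22472796]), 'orientation': array([-3.07714200e+00, -6.21852121e-01,  3.26187499e-04]), 'ft_force': array([-0.89630693, -0.7811069 , -0.10936155]), 'ft_torque': array([-0.01230741,  0.01064647,  0.03819777]), 'gripper_force': 0.0, 'grip_width': 0.08527427406499465}
top [0.47644465 0.04481925 1.06592431]
ejector [([320.4, 200.2], 0.94, [0.5884, 0.0558])]
key_left_top [([294.7, 234.1], 0.43, [0.4984, 0.1162]), ([360.1, 218.2], 0.16, [0.5404, -0.0428])]
key_right_top [([363.4, 221.3], 0.56, [0.533, -0.0509])]
ramp_left [([316.2, 228.6], 0.64, [0.5137, 0.0645])]
ramp_right [([340.6, 223.7], 0.87, [0.5272, 0.0038])]
square_tile [([309.7, 192.3], 0.
[... 436 characters left out ...]

ejector [([306.5, 225.4], 0.61, [0.5853, 0.0505])]
key_left_top [([259.2, 188.7], 0.72, [0.5032, 0.1195])]
key_right_top [([287.2, 242.2], 0.59, [0.5362, -0.0497])]
ramp_left [([267.7, 215.6], 0.88, [0.5119, 0.0592])]
ramp_right [([281.9, 233.0], 0.57, [0.5322, 0.0027])]
square_tile [([310.3, 192.0], 0.56, [0.5986, 0.0697]), ([420.2, 224.3], 0.56, [0.7695, -0.0671]), ([305.5, 224.9], 0.18, [0.5729, -0.0251])]
round_tile [([322.9, 204.3], 0.82, [0.6146, 0.0264]), ([309.1, 191.1], 0.33, [0.5968, 0.0731])]
slip_jar [([383.0, 305.8], 0.58, [0.6723, -0.1757]), ([282.7, 168.9], 0.48, [0.5658, 0.2634])]
mug [([283.9, 169.5], 0.9, [0.5682, 0.2602])]
wood_rib [([206.7, 246.7], 0.78, [0.39, 0.0297])]
```

View pics/top0.png

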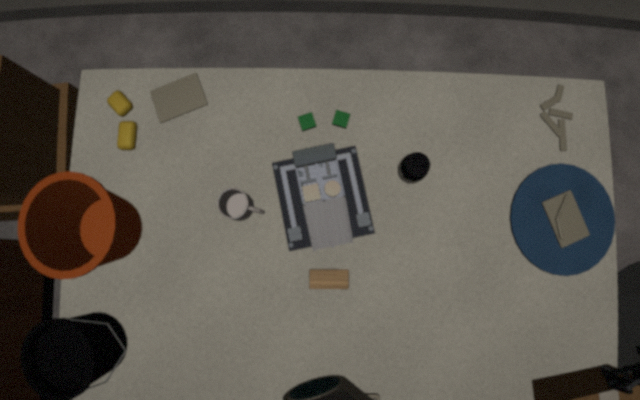

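View pics/side0.png

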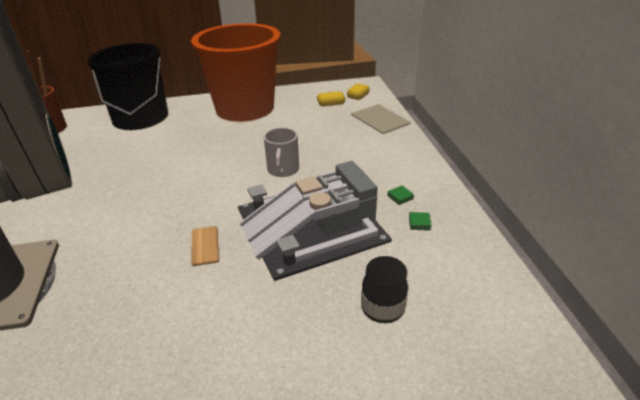

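The square tile is in the left lane (top picture about 310,192; side about 310,186) and the round one in the right lane (332,188). The green tiles are the look-alikes, and the jar, mug and rib are clear of the ejector. Next I fit the ejector pose.

```bash
cat >> h.py <<'E'
from scipy.optimize import least_squares
from scipy.spatial.transform import Rotation as Ro
P={"key_left_top":(-.066,.086,.054),"key_right_top":(-.066,-.086,.054),"ramp_left":(-.066,.026,.031),"ramp_right":(-.066,-.026,.031),"square_tile":(.022,.026,.066),"round_tile":(.022,-.026,.066)}
def fit(reps=2,names=P):
    obs=[]
    for n in("top","side"):
        for _ in range(reps):
            c=cam(n)
            for o in names:
                for r in manip.place_of(n,o)[:1]: obs.append((c,o,np.array(r["point"])))
    def w(p,X): return Ro.from_euler("z",p[2]).apply(X)+[p[0],p[1],0]
    def res(p): return np.concatenate([proj(c,w(p,P[o]))[0]-q for c,o,q in obs])
    s=least_squares(res,[.583,.047,.197],loss="soft_l1")
    return s.x,res(s.x).reshape(-1,2),w,obs
E
python3 - <<'E'
from h import *
p,r,w,obs=fit(); print(p)
for (c,o,q),e in zip(obs,r): print(o,e.round(1))
T=w(p,(-.066,.056,.054)); print("target",T)
s=manip.state(); R=Ro.from_rotvec(s["orientation"])
x=[np.cos(p[2]),np.sin(p[2]),0]; y=[np.sin(p[2]),-np.cos(p[2]),0]
G=Ro.from_matrix(np.column_stack([x,y,[0,0,-1]]))
print("shift cm",R.inv().apply(T+[0,0,.08]-s["position"])*100,"turn",(R.inv()*G).as_rotvec())
for n in("top","side"):
    c=cam(n); im=c["image"][:,:,::-1].copy()
    for X in [*P.values(),*[(a,b,0) for a in(-.115,.12) for b in(-.112,.112)],(0,.004,.066),(0,.048,.066),(0,-.004,.066),(0,-.048,.066)]:
        cv2.circle(im,tuple(int(round(v*16)) for v in proj(c,w(p,X))[0]),16,(0,0,255),-1,shift=4)
    cv2.imwrite(f"pics/{n}1.png",cv2.resize(im[130:290,210:440],None,fx=3,fy=3,interpolation=2))
E
```

```text
[0.58618295 0.04653093 0.19828064]
key_right_top [ 0.1 -0.2]
ramp_left [ 3.1 -2. ]
ramp_right [-0.4 -1.2]
square_tile [-29.3  70.6]
round_tile [ 1.7 -1.1]
key_left_top [ 1.2 -2.1]
key_right_top [-0.1 -0. ]
ramp_left [ 0.  -2.5]
ramp_right [ 1.8 -0.9]
square_tile [-29.5  73.5]
round_tile [ 2.  -2.5]
key_left_top [-2.6 -1.5]
key_right_top [-1.5  0.1]
ramp_left [ 2.6 -1.2]
ramp_right [-3.2  0.4]
square_tile [-107.   -33.4]
round_tile [-0.1  1.2]
key_left_top [0.9 2.5]
key_right_top [-1.1 -0.4]
ramp_left [4.7 0.4]
ramp_right [ 0.4 -0.3]
square_tile [-90.9  -6.7]
round_tile [-0.8  0.2]
target [0.51044501 0.08843276 0.054     ]
shift cm [ 50.47392825 -50.82983535   9.19020206] turn [-4.70524345e-06  2.00062693e-05  2.00466051e-01]
```

View pics/top1.png

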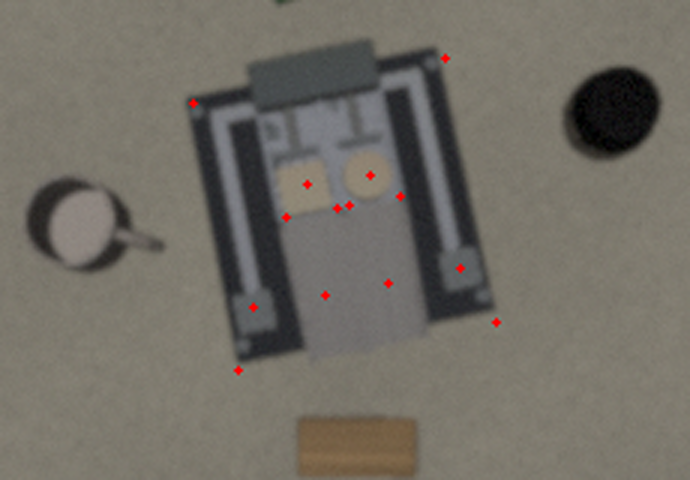

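View pics/side1.png

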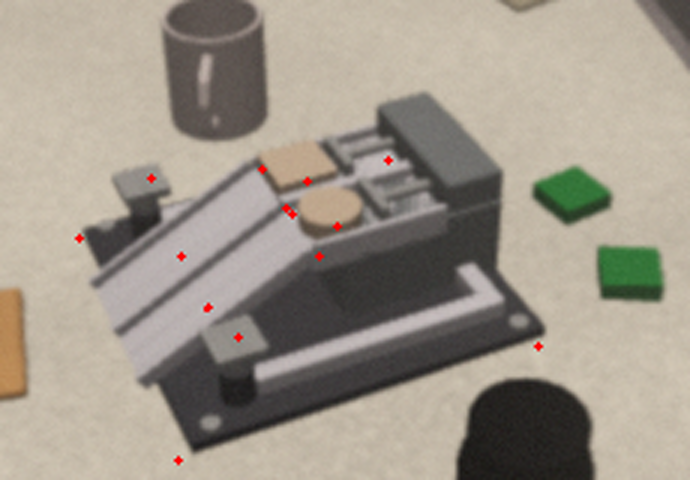

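Overlay: the keys land on their pads in the top view (253,307 and 460,268). In the side view the left key is about 3 px too far right, so I shift the target about 2 mm toward −x. Now moving above the left key and ramp.

```bash
python3 -m crank '[[50.3,-51,2,0,0,0.2,53],[50.3,-51,2,0,0,0.2,53],[50.3,-51,2,0,0,0.2,53],[50.3,-51,2,0,0,0.2,53],[50.3,-51,2,0,0,0.2,53],[50.3,-51,2,0,0,0.2,53],[50.3,-51,2,0,0,0.2,53],[50.3,-51,2,0,0,0.2,53]]' 40
```

```text
t: 3.4
position: [0.3913, -0.2028, 0.215]
orientation: [3.125, 0.311, 0.002]
ft_force: [0.7, -1.4, 0.5]
grip_width: 0.0452
gripper_force: 0.0
```

```bash
python3 -m crank '[[17.2,-26.3,3,0,0,0,53],[17.2,-26.3,3,0,0,0,53],[17.2,-26.3,3,0,0,0,53],[17.2,-26.3,3,0,0,0,53],[17.2,-26.3,3,0,0,0,53],[17.2,-26.3,3,0,0,0,53],[17.2,-26.3,8,0,0,0,53],[17.2,-26.3,8,0,0,0,53]]'
```

```text
t: 4.2
position: [0.5042, 0.0892, 0.1303]
orientation: [-3.125, -0.318, 0.013]
ft_force: [-2.0, -0.7, 0.3]
grip_width: 0.0451
gripper_force: 0.0
```

Run:
```python
from h import *
s=manip.state();print(s["position"],s["orientation"],s["ft_force"],s["qpos"])
ims=[]
for n in("top","side"):
    c=cam(n); im=c["image"][:,:,::-1]
    ims.append(cv2.resize(im[130:280,220:400],None,fx=2.2,fy=2.2,interpolation=2))
cv2.imwrite("pics/a.png",np.hstack(ims))
s=manip.state();print(s["position"],s["orientation"],s["ft_force"])
```

```text
[0.50423121 0.08923985 0.13027083] [-3.12474579 -0.31780766  0.01300649] [-1.97758186 -0.71887523  0.27658839] [ 4.87189485e-02  1.55645033e-01 -3.90471531e-01  1.03298717e+00
  2.63198323e-04  2.98759412e+00]
[0.50584078 0.08732328 0.13345984] [ 3.12575394  0.31328543 -0.00667942] [ 0.80157663 -0.35866352  0.13128584]
```

View pics/a.png

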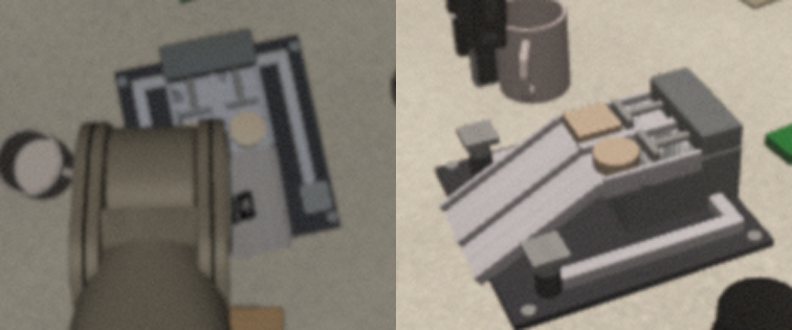

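The top view is blocked by the arm. The side view shows the ramp fingertip at about (260,166) and the key fingertip at about (250,154). I check these against the projected tips.

Run:
```python
from h import *
c=cam("side");s=manip.state();R=Ro.from_rotvec(s["orientation"])
print(s["position"],s["ft_force"][2])
for d in(.017,.010):
  for y in(.03,-.03): 
    X=s["position"]+R.apply([0,y,d]); print(d,y,X.round(4),proj(c,X).round(1))
for X in[(.5,.1181,.054),(.512,.0593,.031)]: print(proj(c,X))
im=c["image"][:,:,::-1]
cv2.imwrite("pics/b.png",cv2.resize(im[120:230,225:325],None,fx=5,fy=5,interpolation=2))
```

```text
[0.50716761 0.08681971 0.13494715] 0.0814994431603065
0.017 0.03 [0.5131 0.0574 0.118 ] [[264.2 178.9]]
0.017 -0.03 [0.5012 0.1162 0.1179] [[255.1 162.7]]
0.01 0.03 [0.5131 0.0574 0.125 ] [[263.9 175.7]]
0.01 -0.03 [0.5012 0.1162 0.1249] [[254.7 159.6]]
[[257.66875448 189.31732895]]
[[267.7362428  215.56116064]]
```

View pics/b.png

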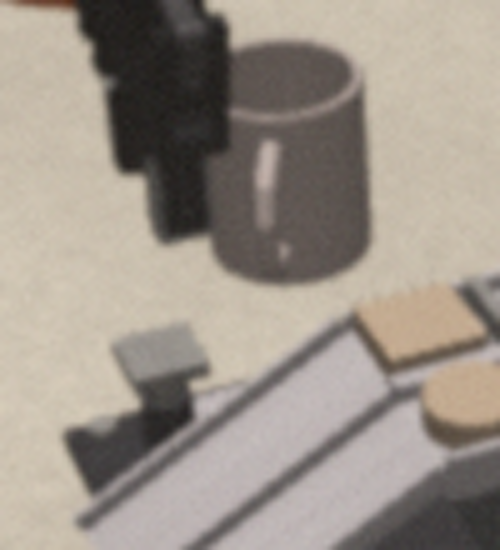

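```bash
python3 -m crank '[[0,-0.1,2,0,0,0,53],[0,-0.1,4,0,0,0,53],[0,-0.1,4,0,0,0,53],[0,-0.1,4,0,0,0,53]]'
python3 - <<'E'
from h import *
c=cam("side");s=manip.state();R=Ro.from_rotvec(s["orientation"])
print(s["t"],s["position"],s["orientation"],s["ft_force"][2])
for y in(.03,-.03): 
    X=s["position"]+R.apply([0,y,.017]); print(y,X.round(4),proj(c,X).round(1))
im=c["image"][:,:,::-1]
cv2.imwrite("pics/c.png",cv2.resize(im[120:230,225:325],None,fx=5,fy=5,interpolation=2))
E
```

```text
t: 4.75
position: [0.5081, 0.0872, 0.0963]
orientation: [3.126, 0.309, 0.003]
ft_force: [0.5, -0.5, 0.0]
grip_width: 0.0452
gripper_force: 0.0
4.8 [0.50871455 0.08744302 0.09668897] [3.12605542 0.30951986 0.00465279] -0.7335435384249478
0.03 [0.5146 0.058  0.0797] [[266.9 195.5]]
-0.03 [0.5029 0.1169 0.0797] [[257.9 178.9]]
```

View pics/c.png

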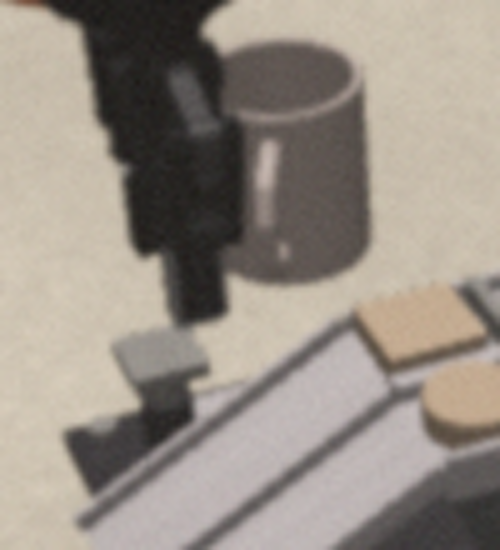

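Tip edge seen at about (264,184), but predicted at (267,195). I diff against the first picture to see whether a paler part of the finger extends lower.

Run:
```python
import cv2,numpy as np
a=cv2.imread("pics/side0.png")[120:230,225:325]; c=cv2.resize(cv2.imread("pics/c.png"),(100,110),interpolation=cv2.INTER_AREA)
d=cv2.GaussianBlur(np.abs(a.astype(float)-c).max(2),(3,3),0)
for r in range(40,95,2): print(r+120,''.join('#' if v>40 else '+' if v>18 else '.' for v in d[r,10:80]))
```

```text
160 ..............########################+...............................
162 ..............+#######################+...............................
164 ..............+#######################+...............................
166 ..............+#######################+...............................
168 ...............+###################+++................................
170 ................+#################+...................................
172 ..................++++#############...................................
174 .....................+##############..................................
176 ......................##############+.................................
178 ......................+#############+.................................
180 ......................+#############+.................................
182 .......................#############+.................................
184 ........................##########+...................................
186 ..........................+++.........................................
188 ..............................................
[... 299 characters left out ...]
.........................
198 ......................................................................
200 ......................................................................
202 ......................................................................
204 ......................................................................
206 ......................................................................
208 ......................................................................
210 ......................................................................
212 ......................................................................
214 ......................................................................
```

Run:
```python
from h import *
c=cam("top");s=manip.state();print(s["t"],s["position"],s["qpos"])
R=Ro.from_rotvec(s["orientation"])
cv2.imwrite("pics/d0.png",c["image"][:,:,::-1])
a=cv2.imread("pics/top0.png"); im=c["image"][:,:,::-1].copy()
for z in(-.017,.0,.05,.1,.15,.2,.25,.3):
    print(z,[proj(c,s["position"]+R.apply([0,y,-z]))[0].round(1).tolist() for y in(-.0425,0,.0425)])
im=cv2.resize(np.hstack([im[130:330,220:400]]),None,fx=3,fy=3,interpolation=2)
cv2.imwrite("pics/d.png",cv2.convertScaleAbs(im,alpha=1.6))
```

```text
4.85 [0.50895248 0.08762192 0.09678672] [ 4.52861602e-02  1.89685476e-01 -4.28985222e-01  9.48644191e-01
 -2.87832375e-05  2.98919313e+00]
-0.017 [[288.5, 232.8], [306.1, 229.6], [323.7, 226.5]]
0.0 [[287.8, 232.6], [305.7, 229.4], [323.7, 226.2]]
0.05 [[285.9, 232.1], [304.8, 228.7], [323.6, 225.3]]
0.1 [[283.7, 231.5], [303.7, 227.9], [323.6, 224.4]]
0.15 [[281.3, 230.8], [302.5, 227.0], [323.6, 223.3]]
0.2 [[278.6, 230.1], [301.1, 226.1], [323.6, 222.0]]
0.25 [[275.4, 229.2], [299.5, 224.9], [323.6, 220.6]]
0.3 [[271.9, 228.2], [297.7, 223.6], [323.6, 219.0]]
```

View pics/d.png

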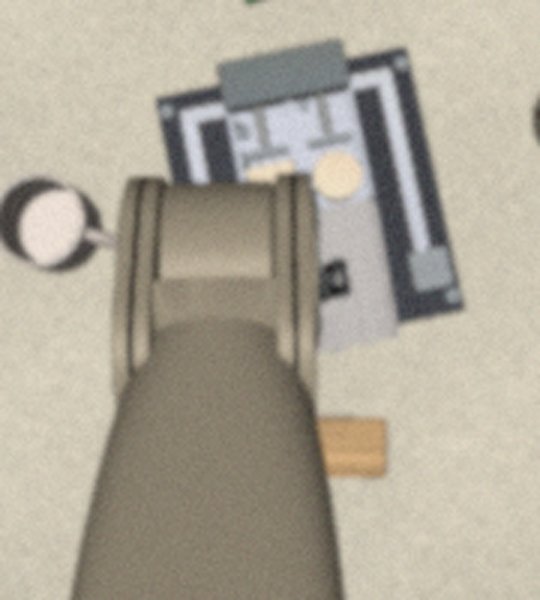

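The diff confirms the tip edge at row 185, so the fingertips seem to sit higher than assumed. The lateral position agrees with the top view, where the near knuckle is at about (332,223). I descend in small steps and watch the force.

```bash
python3 -m crank '[[0,0,0.7,0,0,0,53],[0,0,1.4,0,0,0,53],[0,0,2,0,0,0,53],[0,0,2,0,0,0,53]]'
python3 - <<'E'
from h import *
c=cam("side");s=manip.state()
print(s["t"],s["position"],s["ft_force"][2])
im=c["image"][:,:,::-1]
cv2.imwrite("pics/e.png",cv2.resize(im[120:230,225:325],None,fx=5,fy=5,interpolation=2))
E
```

```text
t: 5.25
position: [0.5061, 0.0882, 0.0734]
orientation: [-3.126, -0.312, 0.004]
ft_force: [-0.8, 0.2, 0.6]
grip_width: 0.0454
gripper_force: 0.0
5.3 [0.50650258 0.08819309 0.07390529] 0.46427566167264767
```

View pics/e.png

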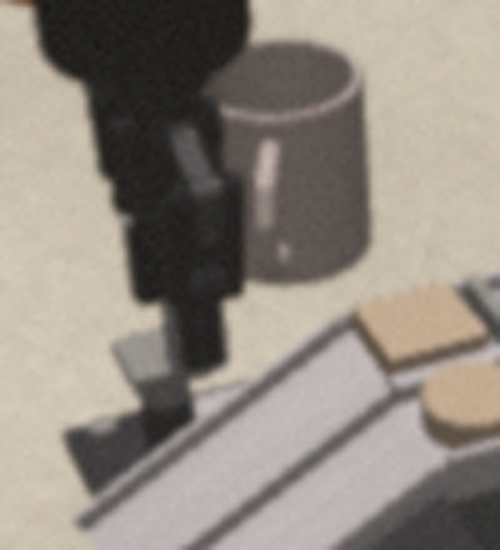

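The tip is at about (265,194). The key is still up, and by projection the fingers are roughly 25 mm above it. Continuing at 30 mm/s.

```bash
python3 -m crank '[[0,0,0.3,0,0,0,53],[0,0,0.6,0,0,0,53],[0,0,0.6,0,0,0,53]]'; python3 -m crank '[[0,0,0.3,0,0,0,53],[0,0,0.6,0,0,0,53],[0,0,0.6,0,0,0,53]]'
```

```text
t: 5.6
position: [0.507, 0.0882, 0.0683]
orientation: [-3.126, -0.312, 0.001]
ft_force: [0.1, 0.2, 0.6]
grip_width: 0.0454
gripper_force: 0.0
t: 5.9
position: [0.5069, 0.0882, 0.0622]
orientation: [-3.126, -0.312, 0.001]
ft_force: [-0.9, 0.7, 1.2]
grip_width: 0.0454
gripper_force: 0.0
```

Run:
```python
from h import *
f=[]
for i in range(4):
    c=cam("side"); f.append(manip.state()["ft_force"][2])
s=manip.state(); print(s["t"],s["position"],np.round(f,2))
im=c["image"][:,:,::-1]
cv2.imwrite("pics/f.png",cv2.resize(im[120:230,225:325],None,fx=5,fy=5,interpolation=2))
```

```text
6.1 [0.50743597 0.08819657 0.06283502] [-0.91  0.3   0.35  0.47]
```

View pics/f.png

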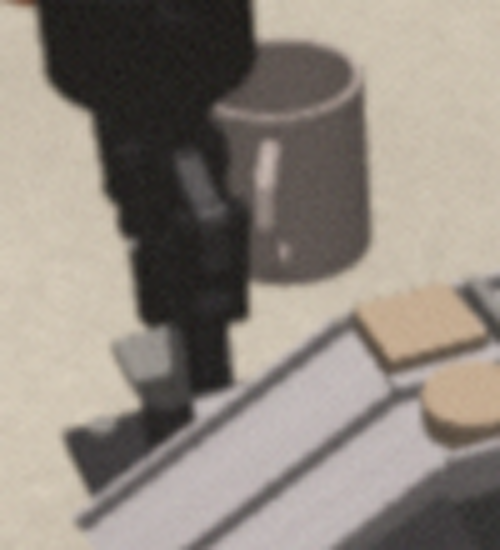

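No contact yet: the key and tile are unmoved, and the finger tip at (208,390) in the crop is still clear of the ramp wall. That was my tenth picture, so from here I use force and numeric image differences.

```bash
python3 -m crank '[[0,0,0.3,0,0,0,53],[0,0,0.6,0,0,0,53],[0,0,0.9,0,0,0,53],[0,0,1.2,0,0,0,53],[0,0,1.2,0,0,0,53]]'
cat > look.py <<'E'
from h import *
a=cv2.imread("pics/side0.png"); f=[];z=[]
for i in range(4):
    c=cam("side"); s=manip.state(); f.append(s["ft_force"]); z.append(s["position"])
print(s["t"],np.mean(z,0).round(4),np.mean(f,0).round(2),s["joint_torque"].round(2))
d=cv2.GaussianBlur(np.abs(a.astype(float)-c["image"][:,:,::-1]).max(2),(3,3),0)
for r in range(172,224,2): print(r,''.join('#' if v>36 else '+' if v>16 else '.' for v in d[r,240:345]))
E
python3 look.py
```

```text
t: 6.6
position: [0.5068, 0.0881, 0.0501]
orientation: [-3.126, -0.312, 0.002]
ft_force: [-0.1, 0.3, -0.3]
grip_width: 0.0455
gripper_force: 0.0
6.8 [0.5073 0.0882 0.0506] [ 0.11 -0.19 -0.07] [ 0.000e+00 -3.687e+01  2.360e+01  1.000e-02  0.000e+00  0.000e+00]
172 .........+#########################+.....................................................................
174 ..........+########################+.....................................................................
176 ..........+#########################+....................................................................
178 ...........#########################+....................................................................
180 ...........+########################+....................................................................
182 ...........+########################+....................................................................
184 ...........+########################+....................................................................
186 ............########################+.............................
[... 1319 characters left out ...]
........................................
212 .........................................................................................................
214 .........................................................................................................
216 .........................................................................................................
218 .........................................................................................................
220 .........................................................................................................
222 .........................................................................................................
```

```bash
python3 -m crank '[[0,0,0.3,0,0,0,53],[0,0,0.6,0,0,0,53],[0,0,0.6,0,0,0,53]]'; python3 look.py
```

```text
t: 7.1
position: [0.5075, 0.0882, 0.0446]
orientation: [3.126, 0.312, 0.0]
ft_force: [-1.1, -1.2, 1.0]
grip_width: 0.045
gripper_force: 0.6
7.3 [0.5076 0.0882 0.0448] [ 0.03 -0.1   1.35] [ 3.000e-02 -3.639e+01  2.276e+01  9.000e-02 -3.000e-02 -1.000e-02]
172 ........+##########################++....................................................................
174 .........+##########################+....................................................................
176 ..........+#########################+.........................................++.........................
178 ...........#########################+........................................+##++.......................
180 ...........+########################+.........................................+###++.....................
182 ...........+########################+...........................................+##++++..................
184 ...........+########################+............................................+###+##+................
186 ............+#######################+..................................
[... 1314 characters left out ...]
........................................
212 .........................................................................................................
214 .........................................................................................................
216 .........................................................................................................
218 .........................................................................................................
220 .........................................................................................................
222 .........................................................................................................
```

The force is 1.35 N, the key is moving and the pusher is advancing. I press steadily on.

```bash
python3 -m crank '[[0,0,0.3,0,0,0,53],[0,0,0.6,0,0,0,53],[0,0,0.85,0,0,0,53],[0,0,0.85,0,0,0,53],[0,0,0.85,0,0,0,53]]'; python3 look.py
```

```text
t: 7.8
position: [0.5076, 0.0882, 0.0362]
orientation: [-3.126, -0.312, -0.001]
ft_force: [0.4, -0.4, 3.1]
grip_width: 0.0452
gripper_force: 1.3
8.0 [0.5076 0.0882 0.0363] [0.72 0.03 2.43] [ 6.000e-02 -3.599e+01  2.162e+01  3.000e-01 -8.000e-02 -3.000e-02]
172 ........+#######################+++......................................................................
174 .........##########################++....................................................................
176 .........############################..................................+++....++++.......................
178 ..........###########################+............................++++######+.+++++......................
180 ...........+#########################+..................+++++++#############++####++.....................
182 ...........+#########################+.................++##############+++++++####+++++..................
184 ...........+#########################...................+#############++#########+######+................
186 ..........+++########################..................+#############
[... 1316 characters left out ...]
........................................
212 .....................................+##+................................................................
214 .........................................................................................................
216 .........................................................................................................
218 .........................................................................................................
220 .........................................................................................................
222 .........................................................................................................
```

The tile has popped and lies against the finger. I press the last bit to the stop, then check the tile's position.

```bash
python3 -m crank '[[0,0,0.05,0,0,0,53],[0,0,0.1,0,0,0,53],[0,0,0.1,0,0,0,53],[0,0,0.1,0,0,0,53],[0,0,0.1,0,0,0,53]]'
python3 - <<'E'
from h import *
f=[];pts=[]
for i in range(5):
    c=cam("side"); s=manip.state(); f.append(s["ft_force"])
    m=cv2.inRange(cv2.cvtColor(c["image"],cv2.COLOR_RGB2HSV),(5,50,100),(25,160,255))[165:230,240:345]
    n,l,st,ct=cv2.connectedComponentsWithStats(m)
    print([(st[k,4],(ct[k]+[240,165]).round(1).tolist()) for k in range(1,n) if st[k,4]>40])
print(s["t"],s["position"],np.mean(f,0).round(2),s["gripper_force"],s["grip_width"])
y=.198; o=np.array([.5835,.0467,0]); E=Ro.from_euler("z",y)
for x in(-.02,-.031,-.045): print(x,proj(c,o+E.apply([x+.014*-.47,.026,.066+x*.5317+.012])))
print("round",proj(c,o+E.apply([.022,-.026,.08])))
print([(r["p"],r["point"]) for r in manip.place_of("side","square_tile")])
E
```

```text
t: 8.5
position: [0.5076, 0.0882, 0.0354]
orientation: [-3.126, -0.312, -0.001]
ft_force: [1.8, -0.6, 3.1]
grip_width: 0.0453
gripper_force: 1.5
[(np.int32(313), [281.9, 199.4]), (np.int32(245), [319.7, 199.2])]
[(np.int32(314), [281.9, 199.4]), (np.int32(252), [319.8, 199.3])]
[(np.int32(311), [281.9, 199.3]), (np.int32(247), [319.7, 199.2])]
[(np.int32(311), [282.0, 199.4]), (np.int32(239), [319.6, 199.0])]
[(np.int32(309), [281.9, 199.3]), (np.int32(248), [319.7, 199.3])]
8.75 [0.50757575 0.08819614 0.03531785] [ 1.33 -0.09  2.94] 1.44922181207221 0.04533767181170822
-0.02 [[286.68227743 195.39200091]]
-0.031 [[281.43442632 199.2525119 ]]
-0.045 [[274.76419359 204.16035513]]
round [[320.53330562 198.85386274]]
[(0.82, [400.4, 197.6]), (0.72, [286.4, 203.2]), (0.7, [417.6, 223.0])]
```

```bash
python3 -m crank '[[0,0,0.05,0,0,0,53],[0,0,0.1,0,0,0,53],[0,0,0.1,0,0,0,53],[0,0,0.1,0,0,0,53],[0,0,0.1,0,0,0,53]]'
python3 - <<'E'
from h import *
f=[]
for i in range(6):
    c=cam("side"); s=manip.state(); f.append(s["ft_force"])
m=cv2.inRange(cv2.cvtColor(c["image"],cv2.COLOR_RGB2HSV),(5,50,100),(25,160,255))[165:230,240:345]
n,l,st,ct=cv2.connectedComponentsWithStats(m)
print([(st[k,4],(ct[k]+[240,165]).round(1).tolist()) for k in range(1,n) if st[k,4]>40])
print(s["t"],s["position"],np.mean(f,0).round(2))
E
```

```text
t: 9.3
position: [0.5076, 0.0882, 0.0343]
orientation: [3.126, 0.312, 0.001]
ft_force: [1.8, 0.6, 4.1]
grip_width: 0.045
gripper_force: 1.9
[(np.int32(312), [282.0, 199.4]), (np.int32(247), [319.7, 199.2])]
9.6 [0.50759216 0.0882071  0.03435038] [1.7  0.18 3.84]
```

```bash
python3 -c "
from station import manip
print(manip.close_job(), manip.state()['t'])"
```

```text
the job is handed in; nothing more can be done
the job is handed in; nothing more can be done
```

I handed the job in at about 9.6 s with the left key held down near the end of its travel (about 3.8 N on the tool) and the square tile at rest on the ramp about 30 mm below its upper edge, stopped by the waiting finger; in the last images the round tile had not moved, and the verdict was not shown.

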